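# Sort the spool and the seam ripper into their trays

## Robot

A 6-joint arm with a two-finger parallel gripper is mounted at the origin on a cart in front of the work surface, level with it; the furniture and walls round the work are solid. World frame = base frame: x ahead of the robot, y to its left, z up, the work surface at z = 0. Lengths are in m, angles in rad, forces in N, time in s.
With the tool pointing down it reaches from about 0.225 to 0.875 m from the base axis. Payload 3.4 kg.
Tool frame: the origin (TCP) lies at the very end of the fingers, on their centre line; the grasp point (between the pads) lies 19 mm behind it; z points along the fingers, y is the line along which they close (so a half turn about z gives the same grasp; the last joint's range is limited). The gripper opens to 85 mm and grips with 20 to 120 N. Pads are 22 mm wide; open, the fingers measure 114 mm over their backs; the gripper's body (76 mm by 85 mm) begins 54 mm behind the grasp point. The pads swing forward as they close: fully open they stand 13 mm farther back than shut.
Start: joints at [1.136, 0.276, 1.505, -0, 1.361, -0.121], TCP at [0.178, 0.547, 0.231] pointing down, gripper open.
Joint ranges: [-2.89, 2.89], [-0.75, 2.08], [0.22, 2.7], [-1.18, 4.32], [0.11, 2.71], [-2.7, 2.7]. Speed limits (rad/s): [2.57, 2.57, 3.14, 3.14, 3.14, 3.14].

## Interface

Orientations are given as a unit quaternion [w, x, y, z].
In Python, from rig import manip, get_image, camera_info gives the robot as it stands. The module is installed in compiled form; this text tells all that it offers.
- The arm moves only by the shell command python3 -m crank 'ROWS' [FORCE]. ROWS is a JSON object of lists of equal length, an entry for each row: "translation": the shift along the tool's x, y, z in mm, a list of three; "roll": the turn about the tool's z in rad; "fingers": the opening, from 0 (shut) to 1 (fully open). A call has 1 to 8 rows; each row shifts and turns the commanded pose from where the row before left it, along the tool's axes as they then stand; what a row does not reach is not made up. A row lasts 1/10 s, in which the tool goes at most 50 mm and 8.59 degrees, less where a joint would pass 70% of its speed; a pose out of reach is approached as far as the arm can. A call is refused whole if a number of a shift passes 50 or a number of a turn 0.15, either way. A call with a gripper value outside its range is refused whole. The fingers move at their own pace and stop on an object; FORCE is the grip in N (left out, the last holds). Time passes only in rows, so rows that do not move let the fingers close. It gives the time, the measured TCP pose, the force, the opening and the grip force at its end, in the units of the state.
- manip.get_state(): the state, without advancing time (a new reading comes with each control period).
- get_image(name): name is "scene" or "top" or "wrist"; returns the picture (384x512x3 uint8, blue, green, red); there is no depth.
- camera_info(name): a dict with "mtx" (3x3 intrinsics, pixels), "D" ([k1, k2, p1, p2, k3] as OpenCV has them; the pictures are not rectified), "rvec" (rotation vector, rad) and "tvec" (3), from world to camera coordinates, as OpenCV has them. Camera axes: x right, y down, z forward; pixel columns grow to the right and rows downward; lengths in m; the calibration is good to about 2 mm. A picture is of the moment at which its call begins: read the wrist's pose just before it. camera_info takes no time and is no camera call; for the wrist camera it gives the pose at the moment of the call.
- manip.sign_off(): hands the job in; it is judged then, once.
The state is a dict: "clock": time; "qpos": joint angles; "qd": joint speeds; "effort": joint torques, N m; "position": TCP position; "ee_rot": TCP orientation; "contact_force": force on the tool from outside, world axes, zero at the start; "moment": the same for the moment, N m; "width": finger opening in m; "gripper_force": force on a finger pad.
Only numpy, scipy, OpenCV 4.12 (cv2) and the standard library are available. Lean on these libraries where they do the work, as an engineer would, in place of code of your own. Each camera call takes 0.05 s, during which the arm holds its last target. There are 200 camera calls.

## Task

Tidy the sewing table by kind: of the things between the two trays, stand the black thread spool upright in the light wooden tray, where the other spools are, and lay the green seam ripper flat in the blue tray, where the tracing wheel is.

Things in the scene. Friction and masses are not known exactly. Their poses are not given: they have to be found in the camera images.
- black_spool: Spool of black thread with beige end flanges, standing upright on the table, 52 mm high, flanges 30 mm across, black winding about 22 mm across, 30 g. Origin: centre of its underside; z up along its axis.
- ripper: Seam ripper lying on the table: a green pen-like tool, 136 mm long, up to 20 mm wide and 20 mm high, 14 g, dark green at both ends and pale green in the middle (another, out of reach on the cutting mat behind, plays no part). Origin: centre of its underside; x runs along its length, y across it, z up. It is 20 mm wide and flat-sided from x = -14 to +30 mm, slimmer (about 16 mm, round) beyond.
- thread_tray: Light wooden open tray for thread. Outside 210 x 165 x 30 mm, walls and floor 5 mm thick, fixed to the table. Origin: centre of its underside; x along the 210 mm side, y along the 165 mm side, z up. A teal and a mustard spool (up to 52 mm high, fixed) stand in it at its +x end and take up x > 58 mm; the rest is empty.
- tool_tray: Blue open tray for tools. Outside 210 x 165 x 30 mm, walls and floor 5 mm thick, fixed to the table. Origin: centre of its underside; x along the 210 mm side, y along the 165 mm side, z up. An orange-brown-handled tracing wheel (22 mm high, fixed) lies across it along y at its +x end and takes up x > 78 mm; the rest is empty.
Things that resemble listed ones, but are neither listed nor needed, are in the scene too. There is more than one size of the ripper; the job needs the larger.

How it is judged:
At the end, for the whole second after the job is handed in: The black spool stands upright (within 0.2 rad) on the floor of the wooden tray and the seam ripper lies level (within 0.2 rad) inside the blue tray, its underside at most about 20 mm above the tray's floor; both lie inside the walls and at rest (x of black_spool in the frame of thread_tray between -0.09 and 0.09 m and y of black_spool in the frame of thread_tray between -0.07 and 0.07 m and z of black_spool in the frame of thread_tray below 0.012 m and angle between black_spool's own z axis and vertical below 0.2 rad and x of ripper in the frame of tool_tray between -0.09 and 0.09 m and y of ripper in the frame of tool_tray between -0.07 and 0.07 m and z of ripper in the frame of tool_tray below 0.028 m and angle between ripper's own x axis and vertical between 1.37 and 1.77 rad and linear speed of each of black_spool, ripper below 0.02 m/s); the robot touches nothing.
It also fails if it takes over 56 s, if anything falls off the work surface, if the arm or the gripper's body presses on something with over 40 N, if the wrist force passes 120 N, or if a joint passes its speed limit or range.

## Working session

There is one attempt and no reset: what is moved stays moved. The work goes in short steps, Python scripts to look and compute and a shell command to move; the robot and the scene stay as the last step left them, time stands still between calls to the robot, and variables do not carry over. Pictures are saved under pics/ and viewed, at most 10 in all, crops included, and the job is handed in when it is done.

```bash
mkdir -p pics; cat > h.py <<'E'
import numpy as np, cv2
from rig import manip, get_image, camera_info
def cast(cam,uv,z,ci=None):
    c=ci or camera_info(cam); R=cv2.Rodrigues(np.array(c["rvec"],float))[0]; t=np.array(c["tvec"],float).ravel()
    p=cv2.undistortPoints(np.array(uv,float).reshape(-1,1,2),np.array(c["mtx"],float),np.array(c["D"],float)).reshape(-1,2)
    d=np.c_[p,np.ones(len(p))]@R; o=-R.T@t
    return o+d*((z-o[2])/d[:,2])[:,None]
def rel(target,yaw=None):
    from scipy.spatial.transform import Rotation as Ro
    s=manip.get_state(); q=s["ee_rot"]; R=Ro.from_quat([q[1],q[2],q[3],q[0]])
    return R.inv().apply(np.array(target)-s["position"])*1000
E
python3 - <<'E'
from h import *
for n in("scene","top"):
    cv2.imwrite(f"pics/{n}.png",get_image(n))
s=manip.get_state(); print(s)
E
```

```text
{'clock': 0.1, 'qpos': array([ 1.13599311e+00,  2.76522787e-01,  1.50600034e+00, -2.74866158e-05,
        1.36075637e+00, -1.21030941e-01]), 'qd': array([-0.0004782 , -0.00225272, -0.00329292,  0.00023223,  0.00241119,
        0.00015377]), 'effort': array([ 1.18758133e-03, -4.17701733e+01, -2.46405137e+01, -2.60750012e-04,
        5.86288239e-03, -2.20822852e-05]), 'position': array([0.17729685, 0.54646879, 0.23053383]), 'ee_rot': array([-2.18472582e-04,  1.56240454e-01,  9.87718689e-01, -8.14746721e-04]), 'contact_force': array([-0.08735872,  0.16610925,  0.09501414]), 'moment': array([ 0.00970126, -0.03626295, -0.01856574]), 'gripper_force': 0.0, 'width': 0.08536312460017863}
```

View pics/scene.png

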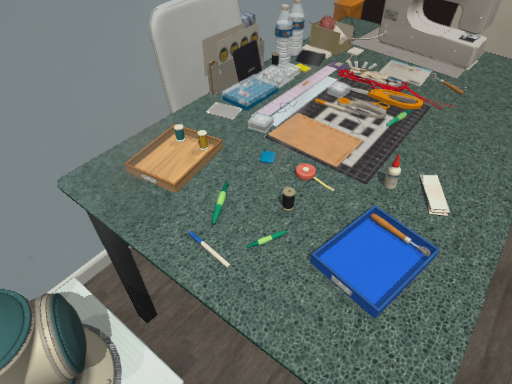

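View pics/top.png

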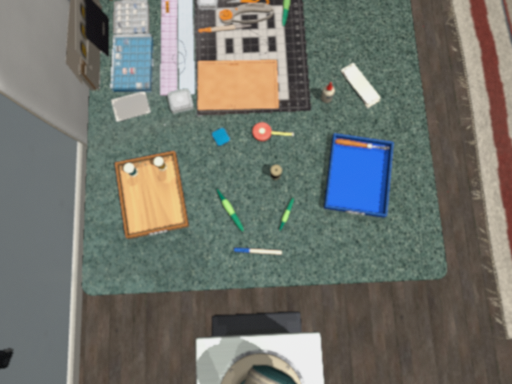

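The scene and top views show two green rippers between the trays. In the top view one is at (230,209) and looks larger, the other at (287,213) smaller; a third lies on the mat at (287,10). The black spool is at (276,171), the wooden tray at (152,195) and the blue tray at (359,176). Next I'll measure these and crop the two rippers.

```bash
python3 - <<'E'
from h import *
im=cv2.imread("pics/top.png"); hsv=cv2.cvtColor(im,cv2.COLOR_BGR2HSV)
def comp(m,x0,y0,x1,y1):
    z=np.zeros_like(m); z[y0:y1,x0:x1]=m[y0:y1,x0:x1]
    z=cv2.morphologyEx(z,cv2.MORPH_CLOSE,np.ones((3,3)))
    c=max(cv2.findContours(z,cv2.RETR_EXTERNAL,cv2.CHAIN_APPROX_NONE)[0],key=cv2.contourArea); return c
g=cv2.inRange(hsv,(35,110,60),(85,255,255))
for n,b in(("A",(205,180,255,240)),("B",(272,190,305,235))):
    c=comp(g,*b); P=cast("top",c.reshape(-1,2),0.01)[:,:2].astype(np.float32)
    r=cv2.minAreaRect(P); bp=cv2.boxPoints(r); print(n,np.round(r[0],4),np.round(r[1],4),np.round(bp,3).tolist())
    vals=hsv[:,:,0]
for n,lo,hi,b,z in(("wood",(8,60,60),(25,255,255),(105,140,200,245),.03),("blue",(100,150,60),(125,255,255),(315,125,405,225),.03)):
    c=comp(cv2.inRange(hsv,lo,hi),*b); P=cast("top",c.reshape(-1,2),z)[:,:2].astype(np.float32)
    r=cv2.minAreaRect(P); print(n,np.round(r[0],4),np.round(r[1],4),np.round(cv2.boxPoints(r),3).tolist())
print("spool",cast("top",[[276,171]],.052), "sc", cast("scene",[[288.5,191]],.052))
cv2.imwrite("pics/crop.png",cv2.resize(im[155:265,180:320],None,fx=5,fy=5,interpolation=cv2.INTER_CUBIC))
E
```

```text
A [0.4485 0.0427] [0.0618 0.0172] [[0.4180000126361847, 0.03400000184774399], [0.4269999861717224, 0.01899999938905239], [0.4790000021457672, 0.050999999046325684], [0.47099998593330383, 0.06599999964237213]]
B [ 0.4877 -0.1056] [0.0121 0.0347] [[0.4699999988079071, -0.10199999809265137], [0.5, -0.11900000274181366], [0.5059999823570251, -0.10899999737739563], [0.47600001096725464, -0.09200000017881393]]
wood [0.5297 0.2693] [0.2169 0.1711] [[0.4090000092983246, 0.3370000123977661], [0.4359999895095825, 0.1679999977350235], [0.6499999761581421, 0.20200000703334808], [0.6240000128746033, 0.3709999918937683]]
blue [ 0.557  -0.2928] [0.1659 0.2123] [[0.4359999895095825, -0.3529999852180481], [0.6449999809265137, -0.39500001072883606], [0.6779999732971191, -0.2329999953508377], [0.4699999988079071, -0.1899999976158142]]
spool [[ 0.5703076  -0.06852134  0.052     ]] sc [[ 0.57176807 -0.06730104  0.052     ]]
```

View pics/crop.png

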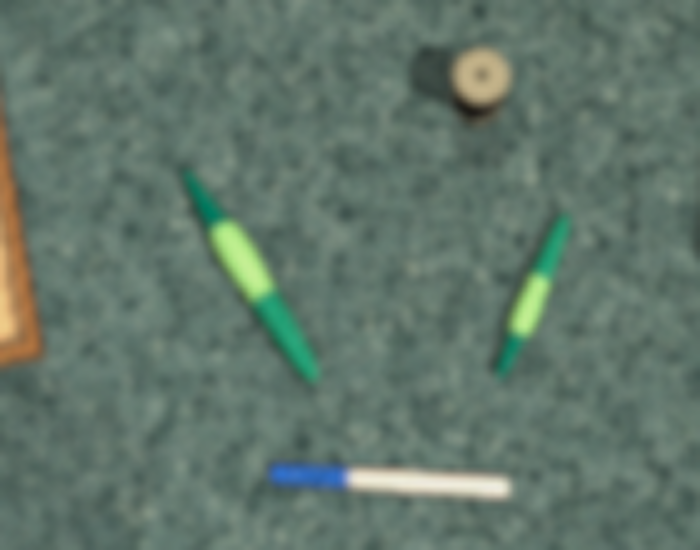

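The crop settles it. The left ripper spans (218,190)–(243,231) and is clearly the longer; the right one, about (281,230)–(294,198), is smaller. The left one is in reach and between the trays. Its pale section sits nearer the far end, so its +x points far-left. The spool shows its beige flange at (276,170).

```bash
cat >> h.py <<'E'
def plan(target,yaw):
    s=manip.get_state(); q=s["ee_rot"]
    from scipy.spatial.transform import Rotation as Ro
    R=Ro.from_quat([q[1],q[2],q[3],q[0]]).as_matrix(); y=np.arctan2(R[1,1],R[0,1])
    d=(yaw-y+np.pi/2)%np.pi-np.pi/2
    print("t",round(s["clock"],2),"pos",np.round(s["position"],4),"shift",np.round(rel(target),1),"roll now",round(-d,3),"q6",round(s["qpos"][5],2),"w",round(s["width"],4),"Rz",np.round(R[:,2],3))
E
python3 - <<'E'
from h import *
e=lambda x,y:[180+x/5-.4,155+y/5-.4]
P=cast("top",[e(188,175),e(222,225),e(241,260),e(262,298),e(315,380)],.01); print(np.round(P,4))
Q=cast("top",[e(565,217),e(502,376)],.01)
print("lenA",np.linalg.norm(P[0]-P[-1]),"lenB",np.linalg.norm(Q[0]-Q[1]))
d=P[0]-P[-1]; a=np.arctan2(d[1],d[0]); g=(P[0]+P[-1])/2+.008*d/np.linalg.norm(d); print("yaw",a,"mid",g)
g[2]=.15
plan(g,a+np.pi/2)
E
```

```text
[[0.5364 0.0923 0.01  ]
 [0.5077 0.0746 0.01  ]
 [0.4878 0.065  0.01  ]
 [0.4665 0.0543 0.01  ]
 [0.4207 0.0276 0.01  ]]
lenA 0.13252215894873928 lenB 0.09388387211876906
yaw 0.5102332384139947 mid [0.48554223 0.06385804 0.01      ]
t 0.1 pos [0.1773 0.5465 0.2305] shift [-442.2 -363.8   81.1] roll now -0.824 q6 -0.12 w 0.0854 Rz [-0.001 -0.002 -1.   ]
```

```bash
python3 -m crank '{"translation":[[-34,-28,5],[-34,-28,5],[-34,-28,5],[-34,-28,5],[-34,-28,5],[-34,-28,5],[-34,-28,5],[-34,-28,5]],"roll":[0,0,0,0,0,0,0,0],"fingers":[1,1,1,1,1,1,1,1]}' && python3 -m crank '{"translation":[[-34,-28,5],[-34,-28,5],[-34,-28,5],[-34,-28,5],[-34,-28,5],[0,0,0],[0,0,0],[0,0,0]],"roll":[0,0,0,0,0,-0.14,-0.14,-0.14],"fingers":[1,1,1,1,1,1,1,1]}' && python3 -m crank '{"translation":[[0,0,0],[0,0,0],[0,0,0],[0,0,0],[0,0,0]],"roll":[-0.14,-0.14,-0.12,0,0],"fingers":[1,1,1,1,1]}'
python3 - <<'E'
from h import *
plan([.4855,.0639,.06],.5102+np.pi/2)
ci=camera_info("wrist"); im=get_image("wrist"); cv2.imwrite("pics/w1.png",im)
import pickle; pickle.dump(ci,open("ci1.pkl","wb"))
hsv=cv2.cvtColor(im,cv2.COLOR_BGR2HSV)
m=cv2.inRange(hsv,(35,110,60),(90,255,255)); m=cv2.morphologyEx(m,cv2.MORPH_OPEN,np.ones((3,3)))
for c in cv2.findContours(m,cv2.RETR_EXTERNAL,cv2.CHAIN_APPROX_NONE)[0]:
    if cv2.contourArea(c)>300:
        P=cast("wrist",c.reshape(-1,2),.01,ci)[:,:2].astype(np.float32); r=cv2.minAreaRect(P)
        print(cv2.boundingRect(c),np.round(r[0],4),np.round(r[1],4),np.round(cv2.boxPoints(r),4).tolist())
E
```

```text
clock: 0.9
position: [0.3675, 0.2482, 0.1909]
ee_rot: [-0.0, 0.156, 0.988, -0.0]
contact_force: [1.2, 1.2, -0.5]
width: 0.0851
gripper_force: 0.0
clock: 1.7
position: [0.4854, 0.0636, 0.1657]
ee_rot: [-0.001, -0.055, 0.998, 0.0]
contact_force: [1.0, 0.7, 0.1]
width: 0.0855
gripper_force: 0.0
clock: 2.2
position: [0.4853, 0.0643, 0.166]
ee_rot: [-0.0, -0.249, 0.968, 0.0]
contact_force: [0.2, -0.4, -0.5]
width: 0.0854
gripper_force: 0.0
t 2.2 pos [0.4853 0.0643 0.166 ] shift [ -0.   -0.5 106. ] roll now -0.007 q6 -2.09 w 0.0854 Rz [-0.001  0.    -1.   ]
(250, 88, 18, 60) [0.4429 0.0416] [0.055  0.0164] [[0.4147999882698059, 0.035599999129772186], [0.4228000044822693, 0.021199999377131462], [0.4708999991416931, 0.04769999906420708], [0.46299999952316284, 0.06210000067949295]]
(84, 68, 33, 30) [ 0.4867 -0.1031] [0.0122 0.0367] [[0.4675000011920929, -0.10159999877214432], [0.5012999773025513, -0.11580000072717667], [0.5059999823570251, -0.10450000315904617], [0.4722000062465668, -0.09040000289678574]]
```

View pics/w1.png

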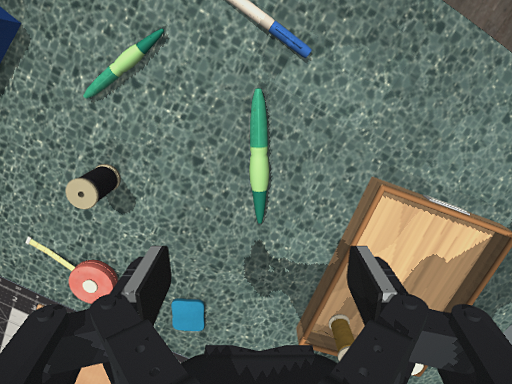

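The wrist view shows the large ripper from (259,88) to (260,223), with its pale grip section at (260,171) centred between the fingers. The spool's top flange is at (83,193).

```bash
python3 - <<'E'
from h import *
import pickle; ci=pickle.load(open("ci1.pkl","rb"))
P=cast("wrist",[[259,88],[260,223],[260,171]],.01,ci); print(np.round(P,4), np.linalg.norm(P[0]-P[1]))
d=P[1]-P[0]; a=np.arctan2(d[1],d[0]); g=(P[0]+P[1])/2+.008*d/np.linalg.norm(d); print(a,g)
g[2]=.004; plan(g,a+np.pi/2)
print("spool",cast("wrist",[[83,193]],.052,ci))
E
```

```text
[[0.4186 0.0288 0.01  ]
 [0.5371 0.0954 0.01  ]
 [0.4874 0.0679 0.01  ]] 0.13600678621456508
0.5123524635161368 [0.48482993 0.06602573 0.01      ]
t 2.25 pos [0.4854 0.0643 0.1661] shift [ -0.4   1.8 162.1] roll now -0.008 q6 -2.09 w 0.0854 Rz [-0.  0. -1.]
spool [[ 0.57043144 -0.06629819  0.052     ]]
```

```bash
python3 -m crank '{"translation":[[0,2,40],[0,0,40],[0,0,40],[0,0,25],[0,0,15],[0,0,2],[0,0,0],[0,0,0]],"roll":[0,0,0,0,0,0,0,0],"fingers":[1,0.7,0.6,0.5,0.5,0.5,0.5,0.5]}' 40 && python3 -m crank '{"translation":[[0,0,0],[0,0,0],[0,0,0],[0,0,0],[0,0,0],[0,0,0],[0,0,0],[0,0,0]],"roll":[0,0,0,0,0,0,0,0],"fingers":[0,0,0,0,0,0,0,0]}' 40
```

```text
clock: 3.05
position: [0.4856, 0.0661, 0.0052]
ee_rot: [0.001, -0.25, 0.968, -0.0]
contact_force: [-0.2, -0.0, -0.3]
width: 0.0428
gripper_force: 0.0
clock: 3.85
position: [0.4856, 0.066, 0.0055]
ee_rot: [0.001, -0.25, 0.968, -0.0]
contact_force: [-0.6, -0.3, 5.8]
width: 0.0193
gripper_force: 39.9
```

```bash
python3 -m crank '{"translation":[[0,0,-10],[0,0,-30],[0,0,-40],[0,0,-40],[0,0,0],[0,0,0]],"roll":[0,0,0,0,0,0],"fingers":[0,0,0,0,0,0]}' 40 && python3 - <<'E'
from h import *
plan([.555,-.2924,.125],-.199+np.pi/2)
E
```

```text
clock: 4.45
position: [0.485, 0.0661, 0.1257]
ee_rot: [0.001, -0.25, 0.968, -0.0]
contact_force: [-0.3, -0.4, 0.0]
width: 0.0185
gripper_force: 39.1
t 4.45 pos [0.485  0.0661 0.1257] shift [ 112.6 -347.5    0.9] roll now 0.705 q6 -2.08 w 0.0185 Rz [ 0.003  0.    -1.   ]
```

```bash
python3 -m crank '{"translation":[[14,-43,0],[14,-44,0],[14,-43,0],[14,-44,0],[14,-43,0],[14,-44,0],[14,-43,0],[14,-44,0]],"roll":[0,0,0,0,0,0,0,0],"fingers":[0,0,0,0,0,0,0,0]}' && python3 -m crank '{"translation":[[0,0,0],[0,0,0],[0,0,0],[0,0,0],[0,0,0],[0,0,0],[0,0,0]],"roll":[0.14,0.14,0.14,0.14,0.145,0,0],"fingers":[0,0,0,0,0,0,0]}' && python3 - <<'E'
from h import *
plan([.555,-.2924,.013],-.199+np.pi/2)
ci=camera_info("wrist"); cv2.imwrite("pics/w2.png",get_image("wrist"))
import pickle; pickle.dump(ci,open("ci2.pkl","wb"))
E
```

```text
clock: 5.25
position: [0.5542, -0.2936, 0.1221]
ee_rot: [-0.001, -0.25, 0.968, 0.002]
contact_force: [-0.1, 0.9, 0.4]
width: 0.0186
gripper_force: 39.2
clock: 5.95
position: [0.5546, -0.2921, 0.1229]
ee_rot: [-0.001, 0.098, 0.995, 0.001]
contact_force: [-0.3, 0.1, -1.0]
width: 0.0188
gripper_force: 39.3
t 5.95 pos [ 0.5546 -0.2921  0.1229] shift [ -0.8  -0.3 109.8] roll now 0.003 q6 -1.97 w 0.0188 Rz [-0.002  0.002 -1.   ]
```

View pics/w2.png

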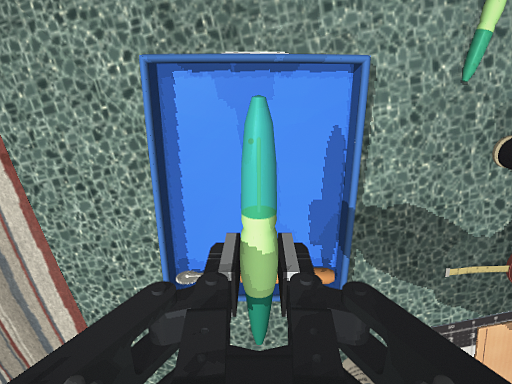

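The ripper is held along the blue tray's centreline, with its ends at (259,97) and (260,343) and the near wall at row 60. It's clear of the walls and of the tracing wheel at row 275. Lowering it now.

```bash
python3 -m crank '{"translation":[[0,0,40],[0,0,35],[0,0,20],[0,0,10],[0,0,6],[0,0,0],[0,0,0]],"roll":[0,0,0,0,0,0,0],"fingers":[0,0,0,0,0,0,0]}' && python3 -m crank '{"translation":[[0,0,0],[0,0,0],[0,0,0],[0,0,0],[0,0,-15],[0,0,-40],[0,0,-45],[0,0,-20]],"roll":[0,0,0,0,0,0,0,0],"fingers":[0.45,0.5,0.5,0.5,0.5,0.5,0.5,1]}' && python3 - <<'E'
from h import *
plan([.5705,-.067,.13],np.pi/2)
ci=camera_info("wrist"); cv2.imwrite("pics/w3.png",get_image("wrist"))
E
```

```text
clock: 6.7
position: [0.5562, -0.2931, 0.0143]
ee_rot: [0.001, 0.099, 0.995, -0.0]
contact_force: [0.6, 0.1, 0.5]
width: 0.0194
gripper_force: 39.3
clock: 7.5
position: [0.5572, -0.2938, 0.1377]
ee_rot: [0.003, 0.099, 0.995, -0.002]
contact_force: [0.2, -0.5, -0.5]
width: 0.0556
gripper_force: 0.0
t 7.5 pos [ 0.5572 -0.2938  0.1377] shift [ 31.8 225.    6.9] roll now -0.199 q6 -1.97 w 0.0556 Rz [ 0.006 -0.004 -1.   ]
```

View pics/w3.png

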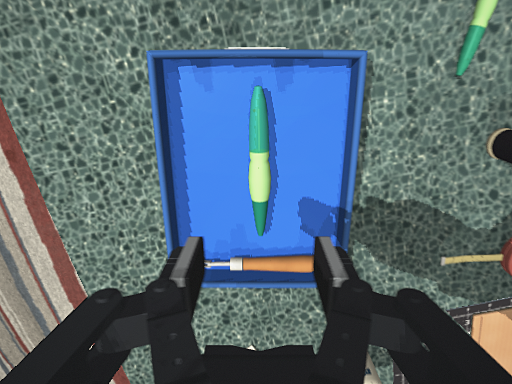

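The ripper lies flat in the blue tray, from (258,87) to (261,235), clear of the tracing wheel at row 264. Next is the spool.

```bash
python3 -m crank '{"translation":[[6,45,0],[6,45,0],[6,45,0],[7,45,0],[7,45,0],[0,0,0],[0,0,0]],"roll":[0,0,0,0,0,0,0],"fingers":[1,1,1,1,1,1,1]}' && python3 - <<'E'
from h import *
plan([.5705,-.067,.012],np.pi/2)
E
```

```text
clock: 8.25
position: [0.5682, -0.0648, 0.1329]
ee_rot: [-0.0, 0.098, 0.995, -0.0]
contact_force: [0.9, -1.0, 0.4]
width: 0.0851
gripper_force: 0.0
t 8.25 pos [ 0.5682 -0.0648  0.1329] shift [ -2.8  -1.7 120.9] roll now -0.196 q6 -1.61 w 0.0851 Rz [-0.001 -0.    -1.   ]
```

```bash
python3 -m crank '{"translation":[[-3,-2,40],[0,0,40],[0,0,25],[0,0,12],[0,0,4],[0,0,0],[0,0,0]],"roll":[0,0,0,0,0,0,0],"fingers":[1,1,1,1,1,1,1]}' && python3 -m crank '{"translation":[[0,0,0],[0,0,0],[0,0,0],[0,0,0],[0,0,0],[0,0,0],[0,0,0],[0,0,0]],"roll":[0,0,0,0,0,0,0,0],"fingers":[0.5,0.4,0.3,0.2,0,0,0,0]}' 30 && python3 -m crank '{"translation":[[0,0,0],[0,0,0],[0,0,0],[0,0,-5],[0,0,-30],[0,0,-40],[0,0,-40],[0,0,0]],"roll":[0,0,0,0,0,0,0,0],"fingers":[0,0,0,0,0,0,0,0]}' && python3 - <<'E'
from h import *
u=np.array([.9876,.1569]); c=np.array([.5297,.2693])-.02*u
plan([*c,.13],.158+np.pi/2)
ci=camera_info("wrist"); cv2.imwrite("pics/w4.png",get_image("wrist"))
E
```

```text
clock: 8.95
position: [0.5722, -0.069, 0.0136]
ee_rot: [0.001, 0.099, 0.995, -0.0]
contact_force: [-0.3, 0.8, 0.4]
width: 0.085
gripper_force: 0.0
clock: 9.75
position: [0.5713, -0.0684, 0.0129]
ee_rot: [0.0, 0.099, 0.995, -0.0]
contact_force: [-1.3, 0.0, 5.4]
width: 0.0254
gripper_force: 25.1
clock: 10.55
position: [0.5749, -0.069, 0.1329]
ee_rot: [0.006, 0.099, 0.995, -0.001]
contact_force: [0.6, 0.2, -1.0]
width: 0.0258
gripper_force: 26.3
t 10.55 pos [ 0.5749 -0.069   0.1329] shift [129.8 315.8   1.4] roll now -0.357 q6 -1.61 w 0.0258 Rz [ 0.011 -0.002 -1.   ]
```

View pics/w4.png

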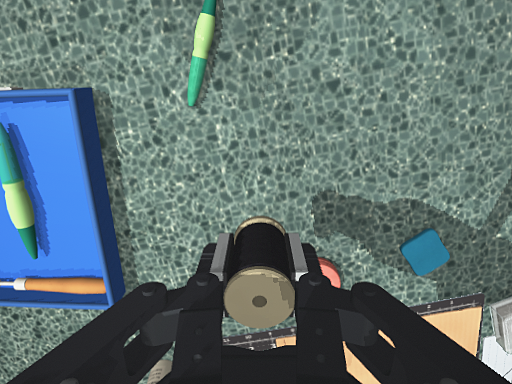

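The spool is held and looks upright: top flange at (260,296), lower flange at (259,225). Carrying it to the wooden tray.

```bash
python3 -m crank '{"translation":[[16,40,0],[16,40,0],[16,40,0],[16,40,0],[16,40,0],[16,40,0],[17,38,0],[17,38,0]],"roll":[0,0,0,0,0,0,0,0],"fingers":[0,0,0,0,0,0,0,0]}' && python3 -m crank '{"translation":[[0,0,0],[0,0,0],[0,0,0],[0,0,0],[0,0,0]],"roll":[-0.12,-0.12,-0.12,0,0],"fingers":[0,0,0,0,0]}' && python3 - <<'E'
from h import *
u=np.array([.9876,.1569]); c=np.array([.5297,.2693])-.02*u
plan([*c,.018],.158+np.pi/2)
cv2.imwrite("pics/w5.png",get_image("wrist"))
E
```

```text
clock: 11.4
position: [0.5041, 0.2684, 0.1254]
ee_rot: [-0.002, 0.099, 0.995, -0.001]
contact_force: [0.2, 0.9, -0.8]
width: 0.0258
gripper_force: 26.3
clock: 11.9
position: [0.5051, 0.2669, 0.126]
ee_rot: [-0.001, -0.079, 0.997, -0.0]
contact_force: [0.9, 0.1, -0.3]
width: 0.0253
gripper_force: 26.3
t 11.9 pos [0.5051 0.2669 0.126 ] shift [ -4.9  -1.4 108. ] roll now 0.001 q6 -1.37 w 0.0253 Rz [-0.002 -0.001 -1.   ]
```

View pics/w5.png

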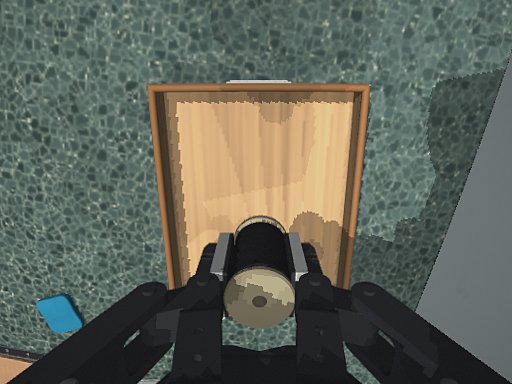

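The spool is centred over the wooden tray, with the walls at columns 155 and 363 and the empty near half ahead. Lowering and releasing.

```bash
python3 -m crank '{"translation":[[0,0,35],[0,0,35],[0,0,20],[0,0,10],[0,0,4],[0,0,3],[0,0,0],[0,0,0]],"roll":[0,0,0,0,0,0,0,0],"fingers":[0,0,0,0,0,0,0,0]}'; python3 -m crank '{"translation":[[0,0,0],[0,0,0]],"roll":[0,0],"fingers":[0,0]}'
```

```text
clock: 12.75
position: [0.5067, 0.2675, 0.0213]
ee_rot: [0.001, -0.08, 0.997, 0.0]
contact_force: [0.5, 0.2, -0.2]
width: 0.0257
gripper_force: 26.4
clock: 12.95
position: [0.5063, 0.2673, 0.021]
ee_rot: [0.001, -0.08, 0.997, 0.0]
contact_force: [-0.2, -0.7, -1.3]
width: 0.0255
gripper_force: 26.4
```

```bash
python3 -m crank '{"translation":[[0,0,1],[0,0,1],[0,0,0.5],[0,0,0],[0,0,0]],"roll":[0,0,0,0,0],"fingers":[0,0,0,0,0]}'; python3 -m crank '{"translation":[[0,0,0],[0,0,0],[0,0,0],[0,0,0],[0,0,0],[0,0,0],[0,0,0],[0,0,0]],"roll":[0,0,0,0,0,0,0,0],"fingers":[0.33,0.36,0.4,0.45,0.5,0.6,0.7,0.8]}';python3 -m crank '{"translation":[[0,0,-10],[0,0,-30],[0,0,-40],[0,0,-40],[0,0,0],[0,0,0]],"roll":[0,0,0,0,0,0],"fingers":[0.8,0.8,0.8,0.8,0.8,0.8]}'; python3 - <<'E'
from h import *
ci=camera_info("wrist"); w=get_image("wrist"); t=get_image("top"); s=get_image("scene")
a=cv2.resize(t[110:250,100:400],(600,280),interpolation=cv2.INTER_CUBIC)
b=cv2.resize(s[110:320,110:450],(450,278)); w=cv2.resize(w,(350,278))
cv2.imwrite("pics/end.png",np.vstack([np.hstack([a,np.zeros((280,200,3),np.uint8)]),np.hstack([b,w])]))
E
```

```text
clock: 13.45
position: [0.5061, 0.2672, 0.018]
ee_rot: [0.0, -0.08, 0.997, 0.0]
contact_force: [-0.7, -0.2, 2.4]
width: 0.0256
gripper_force: 25.8
clock: 14.25
position: [0.506, 0.2672, 0.0178]
ee_rot: [0.0, -0.081, 0.997, 0.0]
contact_force: [0.4, 0.3, 0.1]
width: 0.0683
gripper_force: 0.0
clock: 14.85
position: [0.5065, 0.2674, 0.1395]
ee_rot: [0.002, -0.081, 0.997, 0.0]
contact_force: [-0.6, -0.3, -0.6]
width: 0.0685
gripper_force: 0.0
```

View pics/end.png

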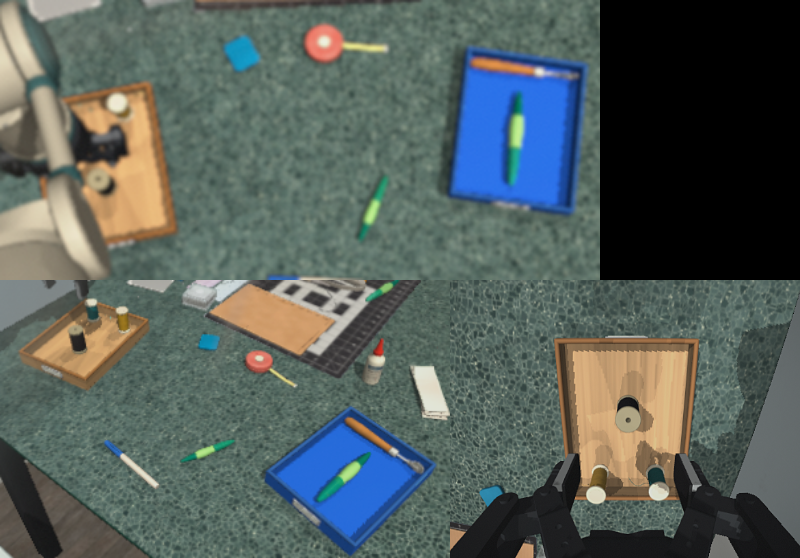

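In all three views the spool stands upright in the wooden tray (scene crop (78,340)) and the ripper lies flat in the blue tray ((343,476)). The gripper is clear of both.

```bash
python3 -c "
from rig import manip
print(manip.sign_off())"
```

```text
the job is handed in; nothing more can be done
None
```

The job is handed in: the black spool stands upright in the wooden tray and the larger green seam ripper lies flat in the blue tray, as the final pictures showed, at about 15 s on the robot clock (no verdict was returned).

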